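Put the pepper mill away in the white crock

ROBOT

A 7-joint arm with a two-finger parallel gripper is mounted at the origin on the work surface. World frame = base frame: x ahead of the robot, y to its left, z up, the work surface at z = 0. Lengths are in mm, angles in rad, forces in N, time in s.
With the tool pointing down it reaches from about 400 to 875 mm from the base axis. Payload 4.4 kg.
Tool frame: the origin (TCP) lies on the centre line of the jaws, within the pads' length; the fingertips stand 19 mm ahead of it and the grasp point (between the pads) is the TCP; z points along the fingers, y is the line along which they close (so a half turn about z gives the same grasp; the last joint's range is limited). The gripper opens to 85 mm and grips with 20 to 120 N. Pads are 22 mm wide; open, the fingers measure 114 mm over their backs; the gripper's body (76 mm by 85 mm) begins 54 mm behind the grasp point. The pads swing forward as they close: fully open they stand 13 mm farther back than shut.
Start: joints at [-1.221, 0.628, 0.038, 1.517, -0.027, 0.996, -0.02], TCP at [262.528, 594.64, 250.313] pointing down, gripper open.
Joint ranges: [-3.06, 3.06], [-0.37, 2.12], [-1.25, 1.32], [0.18, 2.47], [-1.1, 4.24], [0.23, 1.98], [-2.94, 2.94]. Speed limits (rad/s): [2.57, 2.57, 3.14, 3.14, 3.14, 3.14, 3.14].

INTERFACE

Orientations are given as [roll, pitch, yaw] about the fixed x, y, z axes, in that order (R = Rz(yaw) Ry(pitch) Rx(roll)).
In Python, from cell import ctrl, viewer, silhouettes gives the robot as it stands.
- The arm moves only by the shell command python3 -m creep 'ROWS'. ROWS is JSON, a list of rows, each an object with "jaw": the gripper command: -1 is shut, 1 is fully open, values between are in proportion; "xyz": the shift along the tool's x, y, z in mm, a list of three; "angular": the turn, a rotation vector about the tool's x, y, z in rad, a list of three. In form: [{"jaw": jaw, "xyz": [tx, ty, tz], "angular": [rx, ry, rz]}, ...]. A call has 1 to 12 rows; each row is the pose to reach, as a shift and turn from the pose commanded when the call began, along the tool's axes at that moment; what a row does not reach only later rows make up. A row lasts 1/8 s, in which the tool goes at most 62.5 mm and 10.7 degrees, less where a joint would pass 70% of its speed; a pose out of reach is approached as far as the arm can. A call with a gripper value outside its range is refused whole. The fingers move at their own pace and stop on an object; the grip force is fixed at half the most. Time passes only in rows, so rows that repeat a pose let the fingers close. It gives the time, the measured TCP pose, the force, the opening and the grip force at its end, in the units of the state.
- ctrl.read_state(): the state, without advancing time (a new reading comes with each control period).
- viewer.get_image(name): name is "side" or "top"; returns (picture, depth): 400x640x3 uint8, red, green, blue; 400x640 float32, mm along the optical axis (not along the pixel's ray), 0 where there is no reading.
- viewer.camera_model(name): a dict with "fx", "fy", "cx", "cy" (pixels), "T" (4x4, takes a point from camera to world coordinates). Camera axes: x right, y down, z forward; pixel columns grow to the right and rows downward; lengths in mm; the calibration is good to about 2 mm. A picture is of the moment at which its call begins. camera_model takes no time and is no camera call.
- ctrl.finish_job(): hands the job in; it is judged then, once.
Trained networks look in the newest picture that a camera, given by its name, has taken for a name from the list of things; names that differ only in an ending like _2 or _b are one class to them, and where a whole thing is asked for, a point or a joint stands for the part that bears it (a point fixed in the world has none). Each returns a list of dicts, best first, with "score" (0 to 1); they miss things now and then, are a little off and sometimes report something else, mostly with a low value. They report only what shows in the picture. A call takes as long as a camera call.
- silhouettes(camera, target): "pixels" (400x640 bool, what is visible of it) and "xy" ([column, row] in pixels, amid what is visible of it).
The state is a dict: "clock": time; "qpos": joint angles; "qd": joint speeds; "tau": joint torques, N m; "eef_pos": TCP position; "tool_rot": TCP orientation; "force": force on the tool from outside, world axes, zero at the start; "torque": the same for the moment, N m; "width": finger opening in mm; "gripper_force": force on a finger pad.
Only numpy, scipy, OpenCV 4.12 (cv2) and the standard library are available. Lean on these libraries where they do the work, as an engineer would, in place of code of your own. Each camera call takes 0.05 s, during which the arm holds its last target. There are 200 camera calls.

TASK

Put the pale wooden pepper mill away in the white crock: lower it, upright and near the middle, until you feel it stand on the wooden coasters inside (how high they are stacked is not known), and only then let go; do not drop it or ram it down. Leave the black mill and the oil bottle standing where they are.

Things in the scene. Friction and masses are not known exactly. Their poses are not given: they have to be found in the camera images.
- mill_wood: Pale wooden pepper mill, standing loose and upright, round, 166 mm tall, 170 to 340 g. Origin: centre of its underside; z is its axis, up. Foot 50 mm in diameter (0 to 30 mm above the origin), waist 36 mm (58 to 75 mm), straight head 44 mm in diameter (98 to 148 mm, the place to grip), steel ball knob 18 mm wide on top.
- crock_white: White opaque round crock, open on top, fixed (a blue and a terracotta one are alike but not wanted). Origin: centre of its underside; z up. 110 mm tall, 120 mm wide at the rim, 112 at the foot, wall 6, inside 100 to 108 mm wide. In it lies a flat, rigid stack of wooden coasters, 94 mm wide; its top is 13 to 58 mm above the origin, different every time, not reported.
- mill_black: A bystander: a black pepper mill of the same shape and size as the wooden one, standing loose. Origin: centre of its underside; z up.
- oil_bottle: A bystander: a green glass oil bottle, standing loose, 56 mm in diameter, 175 mm tall. Origin: centre of its underside; z up.

How it is judged:
By the outcome, as a careful person would: the job done as asked, in the order asked, and still so for the second after the job is handed in, with the robot touching nothing.
It also fails if it takes over 53 s, if anything falls off the work surface, if the arm or the gripper's body presses on something with over 40 N, if the wrist force passes 120 N, or if a joint passes its speed limit or range.

## Working session

There is one attempt and no reset: what is moved stays moved. The work goes in short steps, Python scripts to look and compute and a shell command to move; the robot and the scene stay as the last step left them, time stands still between calls to the robot, and variables do not carry over. Pictures are saved under pics/ and viewed, at most 10 in all, crops included, and the job is handed in when it is done.

```bash
mkdir -p pics; cat > h.py <<'E'
import numpy as np, cv2
from cell import ctrl, viewer, silhouettes
def cloud(cam,depth,mask):
    m=viewer.camera_model(cam); v,u=np.nonzero(mask&(depth>0)); z=depth[v,u]
    P=np.c_[(u-m['cx'])/m['fx']*z,(v-m['cy'])/m['fy']*z,z]
    T=np.array(m['T']); return P@T[:3,:3].T+T[:3,3]
def circ(xy):
    A=np.c_[2*xy,np.ones(len(xy))]; s=np.linalg.lstsq(A,(xy**2).sum(1),rcond=None)[0]
    return s[:2],np.sqrt(s[2]+s[0]**2+s[1]**2)
E
python3 - <<'E'
from h import *
s=ctrl.read_state(); print({k:np.round(s[k],3).tolist() for k in ('clock','eef_pos','tool_rot','force','width')})
ims=[]
for c in('top','side'):
    im,d=viewer.get_image(c); ims.append(im); print(c,np.round(np.array(viewer.camera_model(c)['T']),2).tolist())
    for t in('mill_wood','crock_white','mill_black','oil_bottle'):
        for r in silhouettes(c,t)[:2]:
            P=cloud(c,d,r['pixels'])
            if len(P)<10: continue
            print(c,t,round(r['score'],2),np.round(r['xy']),len(P),'med',np.median(P,0).round(),'lo',np.percentile(P,3,0).round(),'hi',np.percentile(P,97,0).round())
    cv2.imwrite(f'pics/{c}1.png',im[:,:,::-1])
E
```

```text
{'clock': 0.0, 'eef_pos': [262.223, 594.107, 249.382], 'tool_rot': [-3.14, -0.0, 2.726], 'force': [-0.155, -0.046, -0.002], 'width': 85.669}
top [[0.02, -0.99, 0.15, 442.55], [-1.0, -0.02, 0.02, -7.44], [-0.02, -0.15, -0.99, 727.59], [0.0, 0.0, 0.0, 1.0]]
top mill_wood 0.81 [195. 244.] 1579 med [469. 165. 145.] lo [450. 153.  10.] hi [490. 193. 163.]
top crock_white 0.86 [443. 156.] 6084 med [ 616. -194.   48.] lo [ 555. -241.   16.] hi [ 664. -131.  110.]
top mill_black 0.78 [475. 262.] 1858 med [ 455. -210.  137.] lo [ 434. -241.    0.] hi [ 477. -198.  163.]
top oil_bottle 0.95 [331. 249.] 1226 med [469. -18. 120.] lo [447. -43.  77.] hi [496.   5. 175.]
side [[-0.73, -0.36, 0.58, 44.38], [-0.69, 0.4, -0.61, 515.24], [-0.01, -0.84, -0.54, 494.63], [0.0, 0.0, 0.0, 1.0]]
side mill_wood 0.9 [270. 242.] 2414 med [457. 189.  93.] lo [448. 165.   8.] hi [480. 201. 158.]
side crock_white 0.63 [347. 138.] 2161 med [ 610. -177.   82.] lo [ 554. -241.   13.] hi [ 665. -129.  110.]
side mill_black 0.63 [417. 155.] 1430 med [ 448. -204.   87.] lo [ 434. -224.    6.] hi [ 470. -196.  155.]
side oil_bottle 0.78 [350. 192.] 2198 med [460.  -3.  85.] lo [444. -27.   7.] hi [486.   9. 174.]
```

View both.

```bash
python3 - <<'E'
from h import *
Q={}
for c in('top','side'):
    im,d=viewer.get_image(c)
    for t,lo,hi in(('mill_wood',104,143),('crock_white',104,116),('mill_black',104,143)):
        P=cloud(c,d,silhouettes(c,t)[0]['pixels']); P=P[(P[:,2]>lo)&(P[:,2]<hi)]; Q.setdefault(t,[]).append(P)
        print(c,t,len(P),*circ(P[:,:2]))
        if t=='crock_white':
            a=silhouettes(c,t)[0]['pixels'];P=cloud(c,d,a);q=P[np.hypot(P[:,0]-610,P[:,1]+188)<40]; print('floor',np.percentile(q[:,2],[5,25,50,75]))
for t,p in Q.items():
    p=np.vstack(p); print(t,*circ(p[:,:2]))
a,b=[cv2.imread(f'pics/{c}1.png') for c in('top','side')]
cv2.imwrite('pics/both.png',cv2.resize(np.vstack([a,b]),(480,600)))
E
```

```text
top mill_wood 220 [470.71151893 176.86441678] 21.683692935717527
top crock_white 1098 [ 610.79118683 -187.00140901] 56.51400014368674
floor [42.92304713 44.12212671 44.84482701 45.61128596]
top mill_black 261 [ 456.24501435 -221.16525189] 21.69867540193973
side mill_wood 606 [470.84964783 177.65623554] 21.204665145811042
side crock_white 381 [ 610.66068862 -185.23791008] 56.502871198447316Traceback (most recent call last):
  File "<stdin>", line 9, in <module>
    return _quantile_unchecked(
        a, q, axis, out, overwrite_input, method, keepdims, weights)
    return _ureduce(a,
                    func=_quantile_ureduce_func,
    ...<5 lines>...
                    overwrite_input=overwrite_input,
                    method=method)
    r = func(a, **kwargs)
    result = _quantile(arr,
                       quantiles=q,
    ...<2 lines>...
                       out=out,
                       weights=wgt)
    slices_having_nans = np.isnan(arr[-1, ...])
                                  ~~~^^^^^^^^^
IndexError: index -1 is out of bounds for axis 0 with size 0
```

View picture.

```bash
python3 - <<'E'
from h import *
a,b=[cv2.imread(f'pics/{c}1.png') for c in('top','side')]
cv2.imwrite('pics/both.png',cv2.resize(np.vstack([a,b]),(480,600)))
from scipy.spatial.transform import Rotation as R
s=ctrl.read_state(); M=R.from_euler('xyz',s['tool_rot']).as_matrix()
p=s['eef_pos']; print(s['clock'],p,M.round(4).tolist())
w=np.array([470.8,177.3]);c=np.array([610.7,-186.2])
print('to mill',M.T@np.r_[w-p[:2],0],'mill->crock',M.T@np.r_[c-w,0])
E
```

```text
0.95 [262.51339509 594.64924792 250.34812042] [[-0.9148, 0.4039, -0.0], [0.4039, 0.9148, 0.0001], [0.0001, 0.0001, -1.0]]
to mill [-3.59114725e+02 -2.97658055e+02 -3.67643275e-02] mill->crock [-2.74804288e+02 -2.76019678e+02 -3.10414494e-02]
```

View pics/both.png

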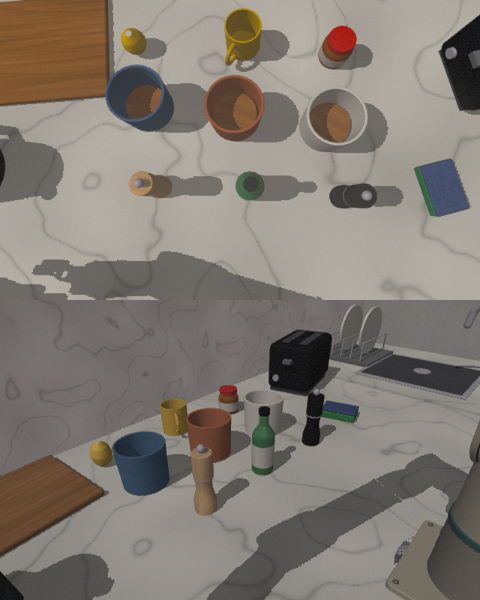

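The picture shows all the things upright. In the upper (top camera) panel the wooden mill is at (142,183), the white crock at (337,115), the oil bottle at (250,185) and the black mill at (355,195). The networks' results agree with this. I'll move above the mill first.

```bash
python3 -m creep '[{"jaw":1,"xyz":[-40,-33,0],"angular":[0,0,0]},{"jaw":1,"xyz":[-80,-66,0],"angular":[0,0,0]},{"jaw":1,"xyz":[-120,-99,0],"angular":[0,0,0]},{"jaw":1,"xyz":[-160,-133,0],"angular":[0,0,0]},{"jaw":1,"xyz":[-200,-166,0],"angular":[0,0,0]},{"jaw":1,"xyz":[-240,-199,0],"angular":[0,0,0]},{"jaw":1,"xyz":[-280,-232,0],"angular":[0,0,0]},{"jaw":1,"xyz":[-320,-265,0],"angular":[0,0,0]},{"jaw":1,"xyz":[-345,-286,0],"angular":[0,0,0]},{"jaw":1,"xyz":[-359,-298,0],"angular":[0,0,0]},{"jaw":1,"xyz":[-359,-298,0],"angular":[0,0,0]},{"jaw":1,"xyz":[-359,-298,0],"angular":[0,0,0]}]'
python3 - <<'E'
from h import *
s=ctrl.read_state(); print(s['clock'],s['eef_pos'],s['tool_rot'],s['qpos'])
im,d=viewer.get_image('side')
r=silhouettes('side','mill_wood')
if r:
    P=cloud('side',d,r[0]['pixels']);P=P[(P[:,2]>104)&(P[:,2]<143)];print(len(P),*circ(P[:,:2]))
cv2.imwrite('pics/s2.png',im[:,:,::-1])
E
```

```text
clock: 2.45
eef_pos: [470.2, 178.1, 250.3]
tool_rot: [3.141, -0.001, 2.727]
force: [0.3, 1.1, 0.7]
width: 85.1
gripper_force: 0.0
2.45 [470.15645188 178.12165149 250.33463011] [ 3.14097385e+00 -5.37719978e-04  2.72693203e+00] [-0.46062295  0.41946827  0.06046006  1.92222891 -0.03542093  0.80080324
  0.77540301]
598 [470.86371161 177.8324752 ] 21.172291061513327
```

View pics/s2.png

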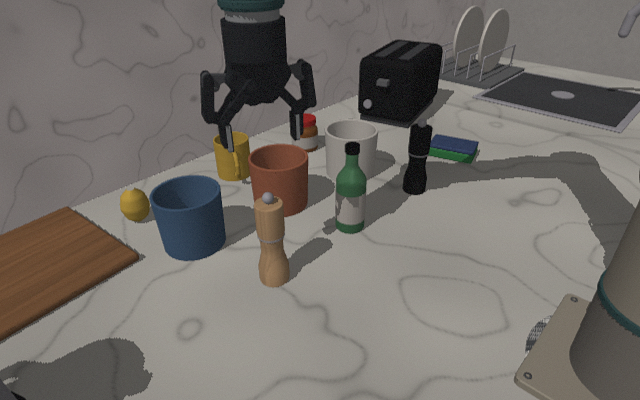

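The open gripper (fingertips at about (230,150) and (297,135)) hangs above the wooden mill at (270,240). It's lined up within 1 mm, so I'll descend and close.

```bash
python3 -m creep '[{"jaw":1,"xyz":[0,0,25],"angular":[0,0,0]},{"jaw":1,"xyz":[0,0,50],"angular":[0,0,0]},{"jaw":1,"xyz":[0,0,75],"angular":[0,0,0]},{"jaw":1,"xyz":[0,0,95],"angular":[0,0,0]},{"jaw":1,"xyz":[0,0,110],"angular":[0,0,0]},{"jaw":1,"xyz":[0,0,120],"angular":[0,0,0]},{"jaw":1,"xyz":[0,0,125],"angular":[0,0,0]},{"jaw":1,"xyz":[0,0,125],"angular":[0,0,0]}]'
python3 -m creep '[{"jaw":0.2,"xyz":[0,0,0],"angular":[0,0,0]},{"jaw":0.1,"xyz":[0,0,0],"angular":[0,0,0]},{"jaw":0,"xyz":[0,0,0],"angular":[0,0,0]},{"jaw":-0.2,"xyz":[0,0,0],"angular":[0,0,0]},{"jaw":-0.6,"xyz":[0,0,0],"angular":[0,0,0]},{"jaw":-1,"xyz":[0,0,0],"angular":[0,0,0]},{"jaw":-1,"xyz":[0,0,0],"angular":[0,0,0]},{"jaw":-1,"xyz":[0,0,0],"angular":[0,0,0]}]'
```

```text
clock: 3.55
eef_pos: [470.6, 177.1, 125.3]
tool_rot: [3.142, 0.0, 2.726]
force: [-0.2, -0.0, 0.4]
width: 85.2
gripper_force: 0.0
clock: 4.55
eef_pos: [471.0, 177.2, 125.9]
tool_rot: [3.141, 0.001, 2.726]
force: [-0.5, -1.0, 5.4]
width: 42.8
gripper_force: 60.1
```

```bash
python3 -m creep '[{"jaw":-1,"xyz":[0,0,-4],"angular":[0,0,0]},{"jaw":-1,"xyz":[0,0,-14],"angular":[0,0,0]},{"jaw":-1,"xyz":[0,0,-30],"angular":[0,0,0]},{"jaw":-1,"xyz":[0,0,-55],"angular":[0,0,0]},{"jaw":-1,"xyz":[0,0,-80],"angular":[0,0,0]},{"jaw":-1,"xyz":[0,0,-105],"angular":[0,0,0]},{"jaw":-1,"xyz":[0,0,-130],"angular":[0,0,0]},{"jaw":-1,"xyz":[0,0,-155],"angular":[0,0,0]},{"jaw":-1,"xyz":[0,0,-175],"angular":[0,0,0]},{"jaw":-1,"xyz":[0,0,-190],"angular":[0,0,0]},{"jaw":-1,"xyz":[0,0,-200],"angular":[0,0,0]},{"jaw":-1,"xyz":[0,0,-200],"angular":[0,0,0]}]'
python3 - <<'E'
from h import *
im,d=viewer.get_image('side')
r=silhouettes('side','mill_wood')
if r:
    P=cloud('side',d,r[0]['pixels']);print(r[0]['score'],np.percentile(P,[2,98],axis=0).round(1))
    for lo,hi in((P[:,2].min()+2,P[:,2].min()+28),):
        q=P[(P[:,2]>lo)&(P[:,2]<hi)];print(len(q),*circ(q[:,:2]))
cv2.imwrite('pics/s3.png',im[:,:,::-1])
E
```

```text
clock: 6.05
eef_pos: [470.7, 177.0, 325.9]
tool_rot: [3.141, 0.001, 2.726]
force: [-0.6, -0.5, -2.8]
width: 42.8
gripper_force: 61.2
0.61 [[446.7 -20.1 108.2]
 [669.7 201.3 359.3]]
8 [1178.63349854 -406.399979  ] 68.08590382867767
```

View pics/s3.png

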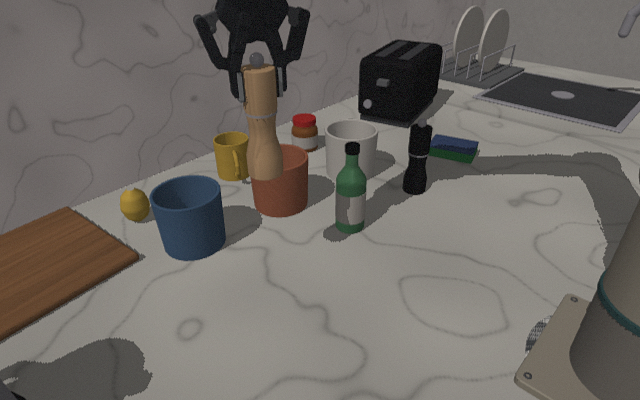

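The mill hangs in the gripper, knob at (256,60) and foot at (266,170). I'll check its tilt from the depth, and meanwhile work out the transfer.

```bash
cat >> h.py <<'E'
def axis(cam,x,y,tcpz,d,mask):
    P=cloud(cam,d,mask); P=P[np.hypot(P[:,0]-x,P[:,1]-y)<45]; z0=tcpz-125; o=[]
    for lo,hi in((3,28),(60,73),(100,112)):
        q=P[(P[:,2]>z0+lo)&(P[:,2]<z0+hi)]
        if len(q)>30: print(lo,hi,len(q),*circ(q[:,:2]))
    print('bottom z',np.percentile(P[:,2],1),'nominal',z0)
E
python3 - <<'E'
from h import *
from scipy.spatial.transform import Rotation as R
im,d=viewer.get_image('side'); s=ctrl.read_state();p=s['eef_pos']
axis('side',p[0],p[1],p[2],d,silhouettes('side','mill_wood')[0]['pixels'])
M=R.from_euler('xyz',s['tool_rot']).as_matrix()
print(s['force'],s['torque'],M.T@np.r_[610.7-p[0],-186.2-p[1],0])
E
```

```text
3 28 570 [469.99182916 177.07021269] 24.34626848147852
60 73 249 [469.7446334  176.89523981] 17.284903626305535
100 112 306 [470.04784817 176.58937214] 21.55638269590726
bottom z 201.46930529822134 nominal 199.68280836349732
[-0.08170266 -0.85926141 -1.80837454] [-0.04484384  0.02628231  0.01962927] [-2.75252298e+02 -2.75290362e+02  2.24849977e-02]
```

The mill is upright and centred, so I'll carry it over.

```bash
python3 -m creep '[{"jaw":-1,"xyz":[-3,-3,0],"angular":[0,0,0]},{"jaw":-1,"xyz":[-9,-9,0],"angular":[0,0,0]},{"jaw":-1,"xyz":[-18,-18,0],"angular":[0,0,0]},{"jaw":-1,"xyz":[-30,-30,0],"angular":[0,0,0]},{"jaw":-1,"xyz":[-45,-45,0],"angular":[0,0,0]},{"jaw":-1,"xyz":[-60,-60,0],"angular":[0,0,0]},{"jaw":-1,"xyz":[-75,-75,0],"angular":[0,0,0]},{"jaw":-1,"xyz":[-90,-90,0],"angular":[0,0,0]},{"jaw":-1,"xyz":[-105,-105,0],"angular":[0,0,0]},{"jaw":-1,"xyz":[-120,-120,0],"angular":[0,0,0]},{"jaw":-1,"xyz":[-132,-132,0],"angular":[0,0,0]},{"jaw":-1,"xyz":[-138,-138,0],"angular":[0,0,0]}]'
python3 -m creep '[{"jaw":-1,"xyz":[-6,-6,0],"angular":[0,0,0]},{"jaw":-1,"xyz":[-18,-18,0],"angular":[0,0,0]},{"jaw":-1,"xyz":[-33,-33,0],"angular":[0,0,0]},{"jaw":-1,"xyz":[-48,-48,0],"angular":[0,0,0]},{"jaw":-1,"xyz":[-63,-63,0],"angular":[0,0,0]},{"jaw":-1,"xyz":[-78,-78,0],"angular":[0,0,0]},{"jaw":-1,"xyz":[-93,-93,0],"angular":[0,0,0]},{"jaw":-1,"xyz":[-108,-108,0],"angular":[0,0,0]},{"jaw":-1,"xyz":[-120,-120,0],"angular":[0,0,0]},{"jaw":-1,"xyz":[-130,-130,0],"angular":[0,0,0]},{"jaw":-1,"xyz":[-137,-137,0],"angular":[0,0,0]},{"jaw":-1,"xyz":[-137,-137,0],"angular":[0,0,0]}]'
python3 - <<'E'
from h import *
for c in('side','top'):
    im,d=viewer.get_image(c); s=ctrl.read_state();p=s['eef_pos']
    r=silhouettes(c,'mill_wood')
    if r: print(c,r[0]['score']);axis(c,p[0],p[1],p[2],d,r[0]['pixels'])
    cv2.imwrite(f'pics/{c}4.png',im[:,:,::-1])
print(p,s['tool_rot'],s['force'])
a,b=[cv2.imread(f'pics/{c}4.png') for c in('top','side')]
cv2.imwrite('pics/both4.png',cv2.resize(np.vstack([a,b]),(480,600)))
E
```

```text
clock: 7.75
eef_pos: [541.3, -6.7, 325.2]
tool_rot: [-3.141, 0.0, 2.724]
force: [-0.7, -0.3, -1.8]
width: 43.3
gripper_force: 61.2
clock: 9.25
eef_pos: [611.1, -186.3, 325.1]
tool_rot: [-3.141, -0.0, 2.725]
force: [-0.3, 0.2, -1.5]
width: 42.4
gripper_force: 61.2
side 0.69
3 28 282 [ 610.61730532 -185.46941514] 23.853026522265328
60 73 117 [ 610.17025831 -185.66720079] 16.696390435579747
100 112 130 [ 609.23841077 -185.54897965] 20.20559467454449
bottom z 202.32035493082915 nominal 200.1893039855364
top 0.72
bottom z 42.19935732739576 nominal 200.2753377090533
[ 611.01238154 -184.64287846  325.27533771] [ 3.14089656e+00 -5.65653022e-04  2.72687732e+00] [-0.17000623 -0.28949978 -2.6321518 ]
```

View pics/both4.png

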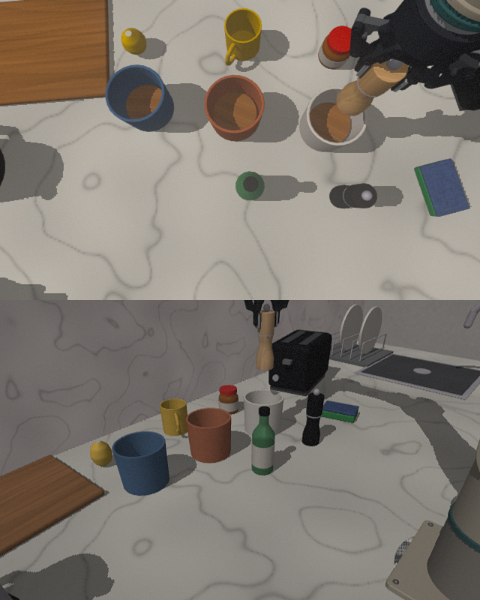

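The mill hangs upright over the white crock: in the top panel its foot is at (352,105) and the crock at (337,115), the offset being parallax. The black mill and the bottle are untouched. I'll lower it to about 15 mm above the seen coaster top (about 45 mm), then go down in small steps.

```bash
python3 -m creep '[{"jaw":-1,"xyz":[0,0,5],"angular":[0,0,0]},{"jaw":-1,"xyz":[0,0,17],"angular":[0,0,0]},{"jaw":-1,"xyz":[0,0,32],"angular":[0,0,0]},{"jaw":-1,"xyz":[0,0,47],"angular":[0,0,0]},{"jaw":-1,"xyz":[0,0,62],"angular":[0,0,0]},{"jaw":-1,"xyz":[0,0,77],"angular":[0,0,0]},{"jaw":-1,"xyz":[0,0,92],"angular":[0,0,0]},{"jaw":-1,"xyz":[0,0,107],"angular":[0,0,0]},{"jaw":-1,"xyz":[0,0,120],"angular":[0,0,0]},{"jaw":-1,"xyz":[0,0,130],"angular":[0,0,0]},{"jaw":-1,"xyz":[0,0,135],"angular":[0,0,0]},{"jaw":-1,"xyz":[0,0,135],"angular":[0,0,0]}]'
python3 -m creep '[{"jaw":-1,"xyz":[0,0,1],"angular":[0,0,0]},{"jaw":-1,"xyz":[0,0,2],"angular":[0,0,0]},{"jaw":-1,"xyz":[0,0,3],"angular":[0,0,0]},{"jaw":-1,"xyz":[0,0,4],"angular":[0,0,0]},{"jaw":-1,"xyz":[0,0,5],"angular":[0,0,0]},{"jaw":-1,"xyz":[0,0,6],"angular":[0,0,0]},{"jaw":-1,"xyz":[0,0,7],"angular":[0,0,0]},{"jaw":-1,"xyz":[0,0,8],"angular":[0,0,0]},{"jaw":-1,"xyz":[0,0,8],"angular":[0,0,0]},{"jaw":-1,"xyz":[0,0,8],"angular":[0,0,0]}]'
```

```text
clock: 10.95
eef_pos: [611.0, -185.6, 190.1]
tool_rot: [-3.142, -0.0, 2.726]
force: [-0.2, -0.0, -1.9]
width: 42.8
gripper_force: 61.2
clock: 12.2
eef_pos: [611.1, -185.6, 182.3]
tool_rot: [-3.142, 0.0, 2.726]
force: [0.0, 0.3, -2.0]
width: 43.1
gripper_force: 61.2
```

```bash
python3 -m creep '[{"jaw":-1,"xyz":[0,0,1],"angular":[0,0,0]},{"jaw":-1,"xyz":[0,0,2],"angular":[0,0,0]},{"jaw":-1,"xyz":[0,0,3],"angular":[0,0,0]},{"jaw":-1,"xyz":[0,0,4],"angular":[0,0,0]},{"jaw":-1,"xyz":[0,0,5],"angular":[0,0,0]},{"jaw":-1,"xyz":[0,0,6],"angular":[0,0,0]},{"jaw":-1,"xyz":[0,0,7],"angular":[0,0,0]},{"jaw":-1,"xyz":[0,0,8],"angular":[0,0,0]},{"jaw":-1,"xyz":[0,0,8],"angular":[0,0,0]}]'
```

```text
clock: 13.32
eef_pos: [611.0, -185.6, 174.2]
tool_rot: [-3.142, -0.0, 2.726]
force: [-0.1, -0.2, -2.0]
width: 42.9
gripper_force: 61.2
```

```bash
python3 -m creep '[{"jaw":-1,"xyz":[0,0,0.5],"angular":[0,0,0]},{"jaw":-1,"xyz":[0,0,1],"angular":[0,0,0]},{"jaw":-1,"xyz":[0,0,1.5],"angular":[0,0,0]},{"jaw":-1,"xyz":[0,0,2],"angular":[0,0,0]},{"jaw":-1,"xyz":[0,0,2],"angular":[0,0,0]}]'
```

```text
clock: 13.95
eef_pos: [611.0, -185.6, 172.3]
tool_rot: [3.142, -0.0, 2.726]
force: [-0.6, 0.6, -1.9]
width: 43.0
gripper_force: 61.2
```

```bash
python3 -m creep '[{"jaw":-1,"xyz":[0,0,0.5],"angular":[0,0,0]},{"jaw":-1,"xyz":[0,0,1],"angular":[0,0,0]},{"jaw":-1,"xyz":[0,0,1],"angular":[0,0,0]}]'
```

```text
clock: 14.32
eef_pos: [611.2, -185.7, 171.7]
tool_rot: [3.141, 0.001, 2.726]
force: [-0.7, 0.5, 1.0]
width: 43.1
gripper_force: 61.5
```

```bash
python3 -m creep '[{"jaw":-1,"xyz":[0,0,0.3],"angular":[0,0,0]},{"jaw":-1,"xyz":[0,0,0.6],"angular":[0,0,0]},{"jaw":-1,"xyz":[0,0,0.6],"angular":[0,0,0]}]'
```

```text
clock: 14.7
eef_pos: [611.4, -185.7, 171.7]
tool_rot: [3.141, 0.001, 2.726]
force: [-1.5, 1.0, 6.1]
width: 42.8
gripper_force: 61.9
```

The force has risen 8 N and the descent has stalled, so the mill stands on the coasters. I'll release and retreat straight up.

```bash
python3 -m creep '[{"jaw":0.1,"xyz":[0,0,0],"angular":[0,0,0]},{"jaw":0.2,"xyz":[0,0,0],"angular":[0,0,0]},{"jaw":0.4,"xyz":[0,0,0],"angular":[0,0,0]},{"jaw":0.7,"xyz":[0,0,0],"angular":[0,0,0]},{"jaw":1,"xyz":[0,0,0],"angular":[0,0,0]},{"jaw":1,"xyz":[0,0,0],"angular":[0,0,0]},{"jaw":1,"xyz":[0,0,0],"angular":[0,0,0]}]'
python3 -m creep '[{"jaw":1,"xyz":[0,0,-5],"angular":[0,0,0]},{"jaw":1,"xyz":[0,0,-15],"angular":[0,0,0]},{"jaw":1,"xyz":[0,0,-30],"angular":[0,0,0]},{"jaw":1,"xyz":[0,0,-50],"angular":[0,0,0]},{"jaw":1,"xyz":[0,0,-75],"angular":[0,0,0]},{"jaw":1,"xyz":[0,0,-100],"angular":[0,0,0]},{"jaw":1,"xyz":[0,0,-125],"angular":[0,0,0]},{"jaw":1,"xyz":[0,0,-145],"angular":[0,0,0]},{"jaw":1,"xyz":[0,0,-150],"angular":[0,0,0]},{"jaw":1,"xyz":[0,0,-150],"angular":[0,0,0]}]'
python3 - <<'E'
from h import *
for c in('top','side'):
    im,d=viewer.get_image(c); r=silhouettes(c,'mill_wood')
    if r: print(c,r[0]['score']);axis(c,611,-186,171.5,d,r[0]['pixels'])
    cv2.imwrite(f'pics/{c}5.png',im[:,:,::-1])
a,b=[cv2.imread(f'pics/{c}5.png') for c in('top','side')]
cv2.imwrite('pics/both5.png',cv2.resize(np.vstack([a,b]),(480,600)))
E
```

```text
clock: 15.58
eef_pos: [611.1, -185.6, 170.7]
tool_rot: [3.142, -0.0, 2.726]
force: [0.5, -0.7, -0.3]
width: 85.5
gripper_force: 0.0
clock: 16.82
eef_pos: [611.0, -185.6, 321.0]
tool_rot: [3.141, 0.0, 2.726]
force: [-0.7, 0.1, -0.8]
width: 85.5
gripper_force: 0.0
side 0.95
60 73 85 [ 610.94443225 -184.23532416] 16.26423442819865
100 112 101 [ 610.95365827 -185.1889169 ] 20.6828487770332
bottom z 94.51623011664184 nominal 46.5
```

View pics/both5.png

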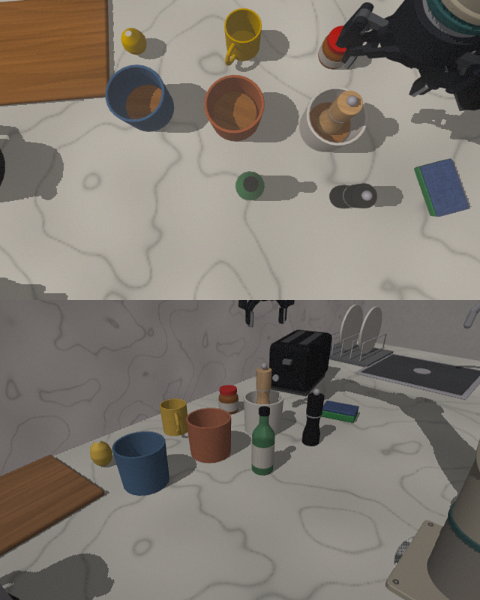

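The mill stands upright in the middle of the white crock, with its knob at (352,100) in the top panel and (264,366) in the side panel. The black mill and the bottle stand where they were, and the gripper is clear.

```bash
python3 -c "
from cell import ctrl
print(ctrl.finish_job())"
```

```text
the job is handed in; nothing more can be done
None
```

The wooden mill stands upright, near the middle of the white crock; I let go only after feeling it touch the coasters, the black mill and oil bottle were not disturbed, and the job was handed in at about 17 s.

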